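Pump a full measure of sauce into the dessert coupe

ROBOT

A 6-joint arm with a two-finger parallel gripper is mounted at the origin on a cart in front of the work surface, level with it; the furniture and walls round the work are solid. World frame = base frame: x ahead of the robot, y to its left, z up, the work surface at z = 0. Lengths are in m, angles in degrees, forces in N, time in s.
With the tool pointing down it reaches from about 0.375 to 0.9 m from the base axis. Payload 3.1 kg.
Tool frame: the origin (TCP) lies between the finger pads; the fingertips stand 19 mm ahead of it and the grasp point (between the pads) is the TCP; z points along the fingers, x is the direction in which the jaws open and shut, and the axes are right-handed (so a half turn about z gives the same grasp; the last joint's range is limited). The gripper opens to 87 mm and grips with 3 to 60 N. Pads are 19 mm wide; open, the fingers measure 117 mm over their backs; the gripper's body (75 mm by 190 mm) begins 51 mm behind the grasp point.
Start: joints at [-76.117, 30.224, 82.088, -0, 67.689, -10.227], TCP at [0.255, -0.57, 0.204] pointing down, gripper open.
Joint ranges: [-176.69, 176.69], [-43.24, 126.21], [12.49, 139.97], [-82, 262], [0, 151.66], [-163.58, 163.58]. Speed limits (degrees/s): [159.86, 159.86, 180, 180, 180, 180].

INTERFACE

Orientations are given as a 3x3 rotation matrix whose columns are the frame's x, y, z axes.
In Python, from rig import read_state, capture, camera_info, hand_in, spot_in, silhouettes gives the robot as it stands.
- The arm moves only by the shell command python3 -m jog 'ROWS'. ROWS is text: rows parted by semicolons, each of 7 numbers parted by spaces: the shift along the tool's x, y, z in m, then the turn, a rotation vector about the tool's x, y, z in degrees, then the opening, from 0 (shut) to 1 (fully open). A call has 1 to 8 rows; each row is the pose to reach, as a shift and turn from the pose commanded when the call began, along the tool's axes at that moment; what a row does not reach only later rows make up. A row lasts 1/8 s, in which the tool goes at most 62.5 mm and 10.7 degrees, less where a joint would pass 70% of its speed; a pose out of reach is approached as far as the arm can. A call with a gripper value outside its range is refused whole. The fingers move at their own pace and stop on an object; the grip force is fixed at half the most. Time passes only in rows, so rows that repeat a pose let the fingers close. It gives the time, the measured TCP pose, the force and the opening at its end, in the units of the state.
- read_state(): the state, without advancing time (a new reading comes with each control period).
- capture(name): name is "scene" or "top" or "wrist"; returns (picture, depth): 400x640x3 uint8, red, green, blue; 400x640 float32, m along the optical axis (not along the pixel's ray), 0 where there is no reading.
- camera_info(name): a dict with "vfov" (degrees; the focal length in pixels is half the picture's height over the tangent of half this angle, whatever the lens; pixels are square), "cx", "cy" (the principal point, pixels), "R" (3x3) and "t" (3): a world point X has camera coordinates R X + t; the wrist camera has in their place "tool_from_camera" (4x4, takes a point from camera to tool coordinates, whose origin is the TCP and whose axes are the tool frame's). Camera axes: x right, y down, z forward; pixel columns grow to the right and rows downward; lengths in m; the calibration is good to about 2 mm. A picture is of the moment at which its call begins: read the wrist's pose just before it. camera_info takes no time and is no camera call.
- hand_in(): hands the job in, once; it reports no verdict.
Trained networks look in the newest picture that a camera, given by its name, has taken for a name from the list of things; names that differ only in an ending like _2 or _b are one class to them, and where a whole thing is asked for, a point or a joint stands for the part that bears it (a point fixed in the world has none). Each returns a list of dicts, best first, with "score" (0 to 1); they miss things now and then, are a little off and sometimes report something else, mostly with a low value. They report only what shows in the picture. A call takes as long as a camera call. They do not tell look-alikes from the thing itself.
- spot_in(label, camera): "centre" ([x, y, z] in m, in world coordinates, good to about 4 mm: the middle of the surface that is visible of it).
- silhouettes(label, camera): "region" (400x640 bool, what is visible of it).
The state is a dict: "time_s": time; "joint_positions": joint angles; "qvel": joint speeds; "tau": joint torques, N m; "position": TCP position; "tcp_rot": TCP orientation; "force": force on the tool from outside, world axes, zero at the start; "moment": the same for the moment, N m; "opening": opening from 0.0 (shut) to 1.0 (fully open).
Only numpy, scipy, OpenCV 4.12 (cv2) and the standard library are available. Lean on these libraries where they do the work, as an engineer would, in place of code of your own. Each camera call takes 0.05 s, during which the arm holds its last target.

TASK

Two identical dessert-sauce pumps stand on the worktop, one with the stemmed glass coupe under its spout, the other with the handled glass mug. Give the coupe a full measure: push the knob of its pump all the way down to the stop for a moment, then let it come fully up again. Do not press the other pump, and leave coupe and mug standing where they are.

Things in the scene. Friction and masses are not known exactly. Their poses are not given: they have to be found in the camera images.
- plunger_a (a joint): value of the sprung plunger of pump_a, in m: 0 = fully up (rest), 0.030 = bottomed on its stop. Pushed straight down it starts to move at about 5 N, needs about 12.5 N at the stop, and springs back up by itself when released; a force stop below about 15 N would halt short of the stop.
- plunger_b (a joint): value of the sprung plunger of pump_b, in m: 0 = fully up (rest), 0.030 = bottomed on its stop. Pushed straight down it starts to move at about 5 N, needs about 12.5 N at the stop, and springs back up by itself when released; a force stop below about 15 N would halt short of the stop.
- knob_a (a point): top centre of the black round push knob (46 mm diameter) on the axis of pump_a: 240 mm above the worktop when up, 210 mm pressed home. z up. Pump: fixed white round jar, 80 mm diameter, steel lid; fixed steel spout, below 180 mm height, ending in a nozzle 110 mm from the axis along -x of this frame, 143 mm up. Pumps a and b are alike; the glass under the nozzle tells which is wanted.
- knob_b (a point): top centre of the black round push knob (46 mm diameter) on the axis of pump_b: 240 mm above the worktop when up, 210 mm pressed home. z up. Pump: fixed white round jar, 80 mm diameter, steel lid; fixed steel spout, below 180 mm height, ending in a nozzle 110 mm from the axis along -x of this frame, 143 mm up. Pumps a and b are alike; the glass under the nozzle tells which is wanted.
- coupe: clear stemmed glass coupe, 95 mm across, 124 mm high, loose, standing under one pump's nozzle (within 15 mm of it seen from above, so some 0.11 m from that pump's axis and over 0.25 m from the other's). Origin at the centre of its underside, z up.
- mug: clear glass mug, 103 mm wide, 88 mm high, 136 mm long with its loop handle, loose, standing under the other pump's nozzle. Origin on its underside, 16 mm from the bowl's axis towards the handle; the handle points along its -y, z up.
Things that resemble listed ones, but are neither listed nor needed, are in the scene too. What is shaped like the part that bears plunger_a but pink is not meant. What is shaped like the mug but purple or yellow is not meant.

How it is judged (in metres and radians):
On the way:
1. the plunger of the pump over the coupe is held at its stop (at least 27 of 30 mm down) (((value of joint plunger_a above 0.027 m and horizontal distance between knob_a and coupe below 0.15 m) or (value of joint plunger_b above 0.027 m and horizontal distance between knob_b and coupe below 0.15 m))), for 0.1 s.
At the end, for the whole second after the job is handed in: both plungers are fully up again (within 3 mm), and coupe and mug stand upright (10 degrees) and at rest within 20 mm of where they started, each under its nozzle (value of joint each of plunger_a, plunger_b below 0.003 m and distance of each of coupe, mug from where it was at the start of the episode below 0.02 m and angle between each of coupe, mug's own z axis and vertical below 0.17 rad and linear speed of each of coupe, mug below 0.02 m/s); the robot touches nothing.
It fails at once if the pump over the mug is pressed (more than 6 mm) ((value of joint plunger_a above 0.006 m and not (horizontal distance between knob_a and coupe below 0.15 m)) or (value of joint plunger_b above 0.006 m and not (horizontal distance between knob_b and coupe below 0.15 m))).
It fails at once if the coupe or the mug is shoved more than 20 mm or tipped more than 20 degrees (distance of any of coupe, mug from where it was at the start of the episode above 0.02 m or angle between any of coupe, mug's own z axis and vertical above 0.35 rad).
It also fails if it takes over 32 s, if anything falls off the work surface, if the arm or the gripper's body presses on something with over 40 N, if the wrist force passes 120 N, or if a joint passes its speed limit or range.

## Working session

There is one attempt and no reset: what is moved stays moved. The work goes in short steps, Python scripts to look and compute and a shell command to move; the robot and the scene stay as the last step left them, time stands still between calls to the robot, and variables do not carry over. Pictures are saved under pics/ and viewed, and the job is handed in when it is done.

```bash
mkdir -p pics
python3 - <<'E'
from rig import *
import cv2,numpy as np
s=read_state(); print(s['time_s'],s['position'],np.round(s['tcp_rot'],3).tolist())
for c in ['scene','top']:
    p,d=capture(c); cv2.imwrite(f'pics/{c}0.png',p[...,::-1]); np.save(f'{c}_d.npy',d)
    for l in ['knob_a','plunger_a','coupe','mug']:
        print(c,l,[(np.round(r['centre'],3).tolist(),round(r['score'],2)) for r in spot_in(l,c)])
print(read_state()['time_s'])
E
```

```text
0.0 [ 0.25514604 -0.56969637  0.20306274] [[0.408, -0.913, -0.001], [-0.913, -0.408, 0.002], [-0.002, -0.0, -1.0]]
scene knob_a [([0.437, 0.435, 0.234], 0.6), ([0.489, 0.15, 0.233], 0.53)]
scene plunger_a [([0.444, 0.429, 0.236], 0.57), ([0.492, 0.148, 0.232], 0.56)]
scene coupe [([0.476, 0.253, 0.069], 0.77)]
scene mug [([0.48, -0.199, 0.058], 0.69), ([0.505, -0.679, 0.054], 0.61), ([0.482, -0.421, 0.066], 0.5)]
top knob_a []
top plunger_a []
top coupe []
top mug []
0.5
```

View pics/scene0.png

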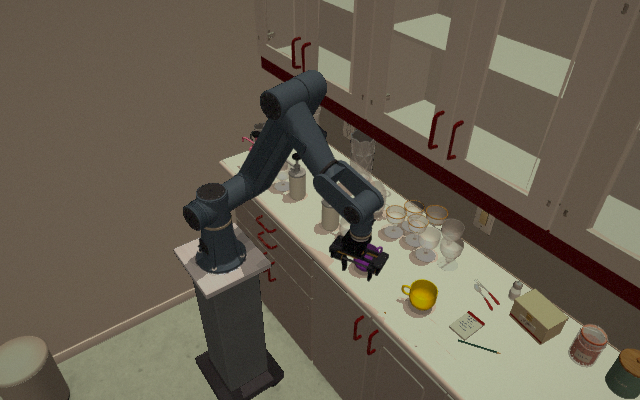

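View pics/top0.png

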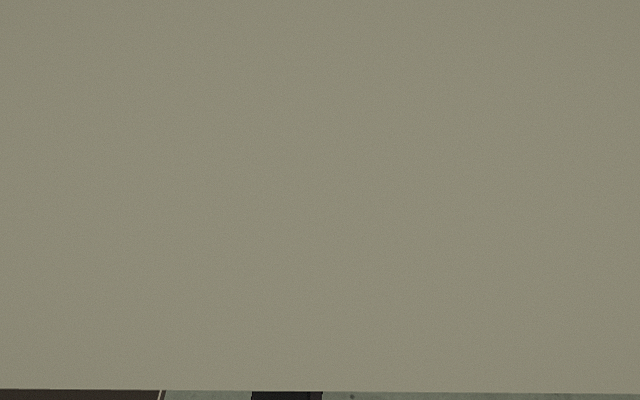

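The top camera sees only the upper cabinets, so it's no use. In the scene picture there are pumps near (297,178) and (330,210) and something pink at about (265,140). I'll zoom in on that area.

Run:
```python
from rig import *
import cv2,numpy as np
p=cv2.imread('pics/scene0.png')
cv2.imwrite('pics/z0.png',cv2.resize(p[105:285,215:455],None,fx=3.3,fy=3.3,interpolation=cv2.INTER_CUBIC))
c=camera_info('scene');R=np.array(c['R']);t=np.array(c['t']);f=200/np.tan(np.radians(c['vfov']/2))
print(-R.T@t)
for X in [(0.437,.435,.24),(.489,.15,.24),(.476,.253,.069),(.48,-.199,.058),(.482,-.421,.066)]:
    q=R@X+t;print(X,q[0]/q[2]*f+c['cx'],q[1]/q[2]*f+c['cy'])
d=np.load('scene_d.npy')
for u,v in [(297,160),(330,205),(265,140),(330,190),(300,158)]:
    z=d[v,u];print(u,v,R.T@(np.array([(u-c['cx'])/f*z,(v-c['cy'])/f*z,z])-t))
```

```text
[-0.53958638 -1.40116784  1.45450462]
(0.437, 0.435, 0.24) 254.5315302985304 132.67256614667747
(0.489, 0.15, 0.24) 295.6162154736389 155.09799075452815
(0.476, 0.253, 0.069) 282.4263770106069 175.5026114575617
(0.48, -0.199, 0.058) 339.27010771112236 225.8444865918764
(0.482, -0.421, 0.066) 373.2084604821945 253.34162099197965
297 160 [0.49593725 0.14965569 0.21023093]
330 205 [ 0.47048512 -0.14057813  0.14239818]
265 140 [ 0.19806261 -0.08973026  0.54282751]
330 190 [ 0.18089206 -0.49954465  0.57584703]
300 158 [0.501186   0.13214954 0.22888355]
```

View pics/z0.png

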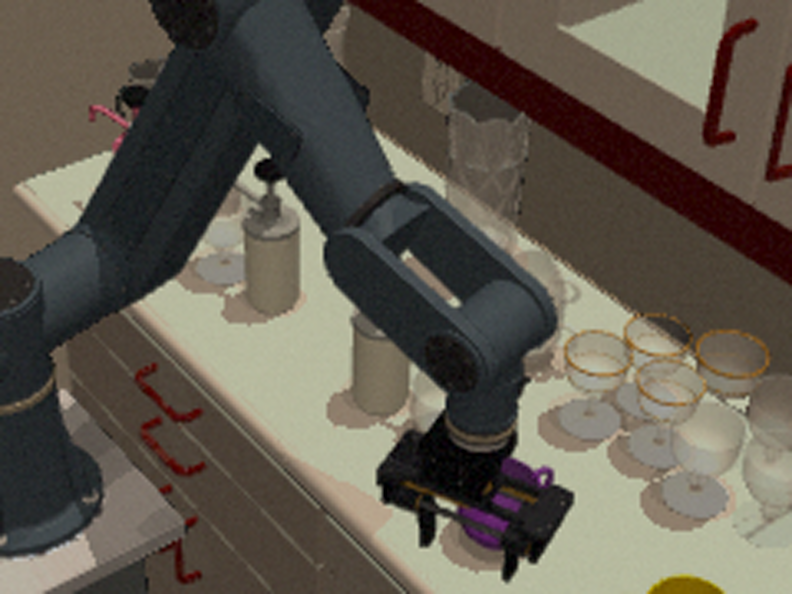

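The coupe's white foot is at about (282,175) in the scene picture, beside the pump at about (297,178), so that pump's knob at roughly (0.495, 0.15) is the target. The mug's pump is nearer the arm at (330,210). The pink one is a decoy. I'll raise the arm, shut the jaws and move towards the target, then look with the wrist camera.

```bash
python3 -m jog '0 0 -0.06 0 0 0 0.5;0 0 -0.12 0 0 0 0;0 0 -0.18 0 0 0 0;-0.04 -0.04 -0.18 0 0 0 0;-0.08 -0.08 -0.18 0 0 0 0;-0.12 -0.12 -0.18 0 0 0 0;-0.16 -0.16 -0.18 0 0 0 0;-0.20 -0.20 -0.18 0 0 0 0'; python3 -c "
from rig import *
print(camera_info('wrist'))"
```

```text
time_s: 1.5
position: [0.3565, -0.3044, 0.3842]
tcp_rot: [[0.408, -0.913, 0.001], [-0.913, -0.408, -0.0], [0.001, -0.0, -1.0]]
force: [0.9, 0.2, 0.4]
opening: 0.175
{'vfov': 70.32600183960912, 'cx': 318.68915513149733, 'cy': 202.2761965083386, 'tool_from_camera': array([[ 9.99999653e-01,  5.81661510e-04,  5.96103234e-04,
         7.46194996e-04],
       [-7.15918640e-04,  9.66050896e-01,  2.58350836e-01,
        -6.99593044e-02],
       [-4.25593326e-04, -2.58351173e-01,  9.66050977e-01,
        -1.81057992e-01],
       [ 0.00000000e+00,  0.00000000e+00,  0.00000000e+00,
         1.00000000e+00]])}
```

```bash
python3 -m jog '-0.04 -0.03 0 0 0 0 0;-0.08 -0.06 0 0 0 0 0;-0.12 -0.09 0 0 0 0 0;-0.16 -0.12 0 0 0 0 0;-0.20 -0.15 0 0 0 0 0;-0.24 -0.18 0 0 0 0 0;-0.28 -0.21 0 0 0 0 0;-0.29 -0.22 0 0 0 0 0'
cat > h.py <<'E'
from rig import *
import cv2,numpy as np
def look(n):
    s=read_state(); p,d=capture('wrist'); cv2.imwrite(f'pics/{n}.png',p[...,::-1])
    c=camera_info('wrist'); f=200/np.tan(np.radians(c['vfov']/2)); T=np.array(c['tool_from_camera'])
    u,v=np.meshgrid(np.arange(640),np.arange(400))
    P=np.stack([(u-c['cx'])/f*d,(v-c['cy'])/f*d,d],-1)
    W=(P@T[:3,:3].T+T[:3,3])@np.array(s['tcp_rot']).T+np.array(s['position'])
    W[d==0]=np.nan
    return s,p,d,W
E
python3 - <<'E'
from h import *
s,p,d,W=look('w1'); np.save('W1.npy',W);print(s['position'],s['time_s'])
for l in ['knob_a','coupe','mug']:
    print(l,[(np.round(r['centre'],3).tolist(),round(r['score'],2)) for r in spot_in(l,'wrist')])
E
```

```text
time_s: 2.5
position: [0.4384, 0.0507, 0.3842]
tcp_rot: [[0.412, -0.911, 0.0], [-0.911, -0.412, 0.0], [-0.0, -0.0, -1.0]]
force: [0.5, -0.6, 0.4]
opening: 0.007
[0.43840921 0.05065918 0.38424561] 2.5
knob_a [([0.451, 0.423, 0.227], 0.75), ([0.496, 0.159, 0.237], 0.69)]
coupe [([0.479, 0.277, 0.085], 0.85)]
mug [([0.544, -0.253, 0.054], 0.81), ([0.467, -0.367, 0.054], 0.79)]
```

View pics/w1.png

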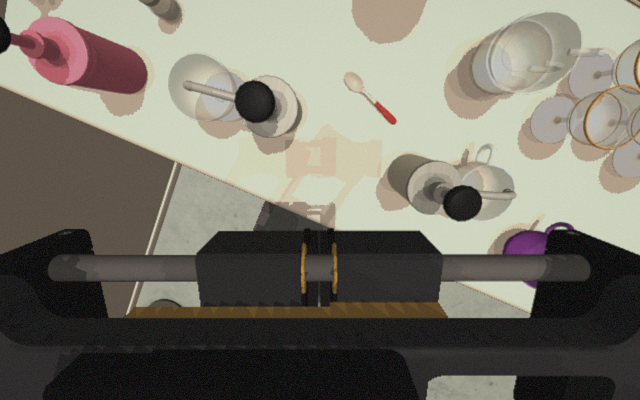

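The wrist picture shows the white pump with its knob at (255,101) and its nozzle over the coupe at about (200,88). The other white pump's knob is at (462,203), with the clear mug under it. The pink pump is at upper left. Next I'll measure the wanted knob from depth.

Run:
```python
from h import *
W=np.load('W1.npy')
for (u,v) in [(255,101),(462,203)]:
    w=W[v-25:v+26,u-25:u+26].reshape(-1,3); z=w[:,2]; m=(z>.232)&(z<.25)
    q=w[m]; print(m.sum(),np.median(q,0),q.min(0),q.max(0),cv2.minEnclosingCircle((q[:,:2]*1000).astype(np.float32)))
s=read_state();R=np.array(s['tcp_rot'])
q=W[76:127,230:281].reshape(-1,3);q=q[(q[:,2]>.232)&(q[:,2]<.25)]
(c,r)=cv2.minEnclosingCircle((q[:,:2]*1000).astype(np.float32))
D=np.array([c[0]/1000,c[1]/1000,.269])-np.array(s['position']);print(R.T@D)
```

```text
1353 [0.49749812 0.15312901 0.23948336] [0.47471718 0.1323525  0.23202746] [0.51920975 0.17673627 0.24265438] ((497.1174621582031, 154.389892578125), 22.53667640686035)
1058 [ 0.4925044  -0.11363966  0.23950234] [ 0.47016232 -0.13772318  0.23213621] [ 0.51450149 -0.09477544  0.24236096] ((492.13177490234375, -117.14464569091797), 22.506250381469727)
[-0.07365593 -0.09730131  0.11485112]
```

```bash
python3 -m jog '-0.03 -0.04 0 0 0 0 0;-0.06 -0.08 0 0 0 0 0;-0.074 -0.097 0.02 0 0 0 0;-0.074 -0.097 0.05 0 0 0 0;-0.074 -0.097 0.08 0 0 0 0;-0.074 -0.097 0.095 0 0 0 0;-0.074 -0.097 0.095 0 0 0 0'
python3 - <<'E'
from h import *
s,p,d,W=look('w2')
p,d=capture('scene');cv2.imwrite('pics/s2.png',cv2.resize(p[105:285,215:455,::-1],None,fx=3.3,fy=3.3))
print(s['position'],s['force'])
E
```

```text
time_s: 3.58
position: [0.4966, 0.1544, 0.2883]
tcp_rot: [[0.407, -0.913, -0.002], [-0.913, -0.407, -0.0], [-0.001, 0.002, -1.0]]
force: [0.3, -0.1, 1.1]
opening: 0.006
[0.49655967 0.15436452 0.28832242] [ 0.27398738 -0.1217911   1.13582065]
```

View pics/w2.png

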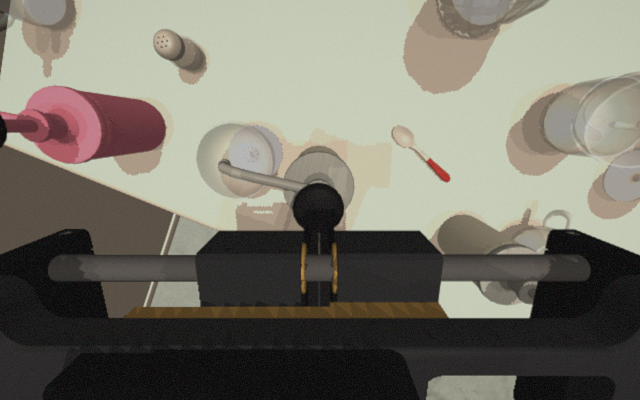

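View pics/s2.png

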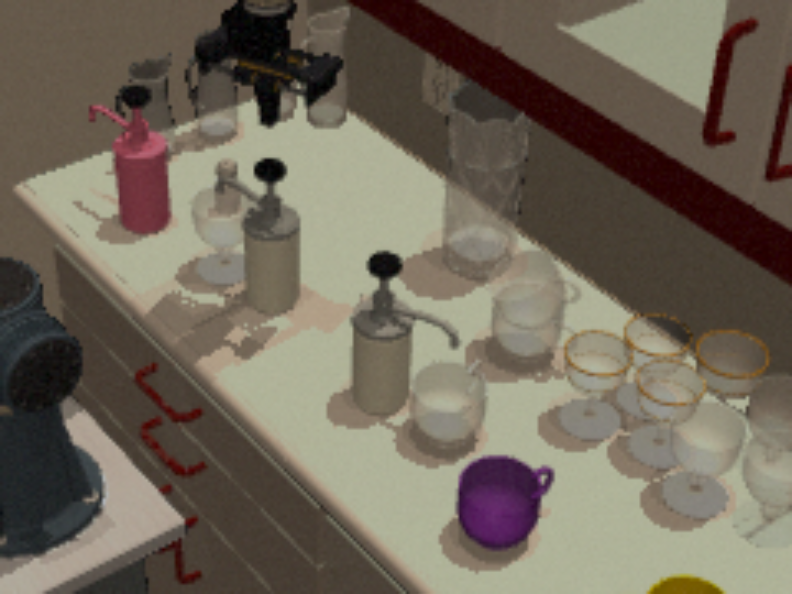

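Both pictures show the shut fingertips centred above the coupe pump's knob, which is at (318,205) in the wrist picture, with nothing else near the gripper. I'll press now.

```bash
python3 -m jog '0 0 0.02 0 0 0 0;0 0 0.03 0 0 0 0;0 0 0.04 0 0 0 0;0 0 0.05 0 0 0 0;0 0 0.057 0 0 0 0;0 0 0.060 0 0 0 0;0 0 0.060 0 0 0 0;0 0 0.060 0 0 0 0'
```

```text
time_s: 4.68
position: [0.4971, 0.1556, 0.2293]
tcp_rot: [[0.409, -0.913, 0.001], [-0.913, -0.409, 0.0], [0.0, -0.001, -1.0]]
force: [-1.1, 0.2, 0.1]
opening: 0.003
```

The force reads close to zero at a depth where I'd expect about 12 N, so I'm looking before doing anything else.

Run:
```python
from h import *
s,p,d,W=look('w3')
p,d=capture('scene');cv2.imwrite('pics/s3.png',cv2.resize(p[105:205,215:365,::-1],None,fx=5,fy=5,interpolation=cv2.INTER_CUBIC))
print(s['position'],s['force'],s['moment'],s['tau'])
```

```text
[0.49712294 0.15556643 0.22934625] [-1.08472042  0.2430263   0.0918741 ] [-0.02402546 -0.02998229 -0.07336357] [-3.85818392e-03 -3.50220966e+01 -1.68977559e+01  5.34196710e-02
 -5.79556462e-02 -5.15843453e-05]
```

View pics/w3.png

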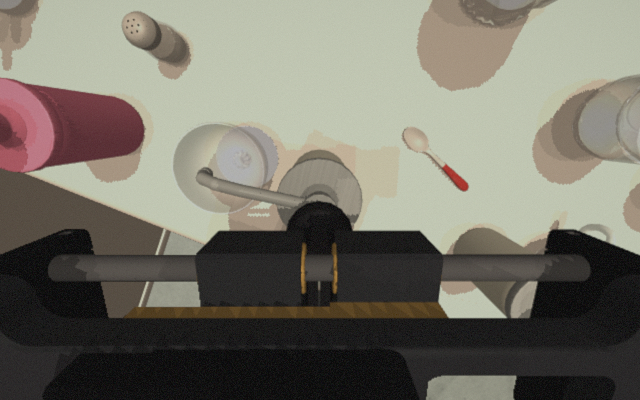

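View pics/s3.png

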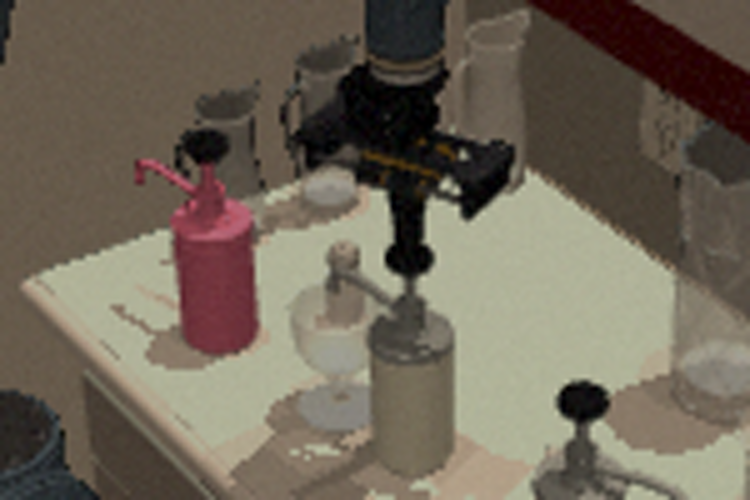

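Run:
```python
from h import *
s,p,d,W=look('w4'); 
print('wrist knob',[(v,W[v,318].round(4).tolist(),p[v,318].tolist()) for v in range(196,262,6)])
p,d=capture('scene')
c=camera_info('scene');R=np.array(c['R']);t=np.array(c['t']);f=200/np.tan(np.radians(c['vfov']/2))
for v in range(136,175,2):
    u=297;z=d[v,u];print(v,p[v,u],(R.T@(np.array([(u-c['cx'])/f*z,(v-c['cy'])/f*z,z])-t)).round(3))
```

```text
wrist knob [(196, [0.51, 0.161, 0.1811], [143, 136, 123]), (202, [0.5175, 0.1643, 0.2314], [7, 5, 5]), (208, [0.5157, 0.1635, 0.2384], [31, 28, 26]), (214, [0.5127, 0.1621, 0.2405], [26, 23, 25]), (220, [0.5091, 0.1605, 0.2407], [23, 22, 21]), (226, [0.5055, 0.1589, 0.2409], [20, 23, 26]), (232, [0.5054, 0.1588, 0.2511], [24, 25, 26]), (238, [0.5056, 0.1589, 0.2611], [29, 24, 27]), (244, [0.5054, 0.1588, 0.2691], [29, 29, 30]), (250, [0.5033, 0.1578, 0.2715], [21, 17, 20]), (256, [0.5268, 0.1683, 0.3323], [58, 54, 52])]
136 [20 23 20] [0.477 0.118 0.362]
138 [82 58 22] [0.486 0.132 0.342]
140 [13 14  6] [0.477 0.118 0.342]
142 [11 16  9] [0.471 0.11  0.337]
144 [14  8 10] [0.48  0.123 0.317]
146 [13 15 11] [0.49  0.138 0.295]
148 [16 16  9] [0.496 0.147 0.278]
150 [7 6 3] [0.496 0.148 0.266]
152 [ 9 14 13] [0.493 0.144 0.259]
154 [10 11 15] [0.494 0.146 0.247]
156 [5 5 6] [0.49  0.141 0.24 ]
158 [17 15 14] [0.49  0.14  0.229]
160 [49 46 39] [0.496 0.15  0.21 ]
162 [79 74 66] [0.498 0.153 0.197]
164 [74 72 66] [0.497 0.153 0.185]
166 [70 69 63] [0.489 0.14  0.184]
168 [68 65 57] [0.482 0.13  0.181]
170 [75 72 63] [0.487 0.137 0.164]
172 [87 81 73] [0.493 0.148 0.144]
174 [72 67 62] [0.484 0.134 0.144]
```

Run:
```python
from h import *
W=np.load('W1.npy');P=np.array([.43840921,.05065918,.38424561])
R=np.array([[.412,-.911,0],[-.911,-.412,0],[0,0,-1]])
for u in (308,318,328):
  for v in range(210,260,4): print(u,v,((W[v,u]-P)@R).round(4))
p=cv2.imread('pics/w1.png');cv2.imwrite('pics/w1z.png',cv2.resize(p[200:330,240:400],None,fx=4.5,fy=4.5))
```

```text
308 210 [-0.0211  0.0973  0.3831]
308 214 [-0.0212  0.1065  0.3848]
308 218 [-0.0214  0.1167  0.3892]
308 222 [-0.0459  0.34    1.0146]
308 226 [-0.0442  0.3409  0.9649]
308 230 [-0.0055 -0.0104 -0.0223]
308 234 [-0.0053 -0.0103 -0.0285]
308 238 [-0.005  -0.0106 -0.0353]
308 242 [-0.0048 -0.0104 -0.0404]
308 246 [-0.0048 -0.0094 -0.0433]
308 250 [-0.0046 -0.0086 -0.0465]
308 254 [-0.0043 -0.0111 -0.0565]
308 258 [-0.0023 -0.0327 -0.105 ]
318 210 [-3.000e-04  9.680e-02  3.814e-01]
318 214 [-3.000e-04  1.062e-01  3.839e-01]
318 218 [-3.000e-04  1.151e-01  3.844e-01]
318 222 [-3.000e-04  1.254e-01  3.888e-01]
318 226 [-0.0016  0.3621  1.024 ]
318 230 [-0.0015  0.3617  0.9719]
318 234 [ 0.0004 -0.0088 -0.0247]
318 238 [ 0.0005 -0.0087 -0.0306]
318 242 [ 0.0005 -0.0089 -0.0368]
318 246 [ 0.0005 -0.0087 -0.0417]
318 250 [ 0.0005 -0.0072 -0.0436]
318 254 [ 0.0005 -0.0043 -0.0421]
318 258 [ 0.0006 -0.0321 -0.1038]
328 210 [0.0204 0.0975 0.384 ]
328 214 [0.0205 0.1062 0.3838]
328 218 [0.0206 0.1151 0.3844]
328 222 [0.0206 0.1232 0.3822]
328 226 [0.0208 0.1334 0.3859]
328 230 [ 0.0064 -0.0105 -0.0225]
328 234 [ 0.0062 -0.0104 -0.0286]
328 238 [ 0.006  -0.0107 -0.0354]
328 242 [ 0.0058 -0.0106 -0.0408]
328 246 [ 0.0057 -0.0091 -0.0426]
328 250 [ 0.0056 -0.0088 -0.0469]
328 254 [ 0.0055 -0.0088 -0.0517]
328 258 [ 0.0036 -0.0318 -0.1033]
```

View pics/w1z.png

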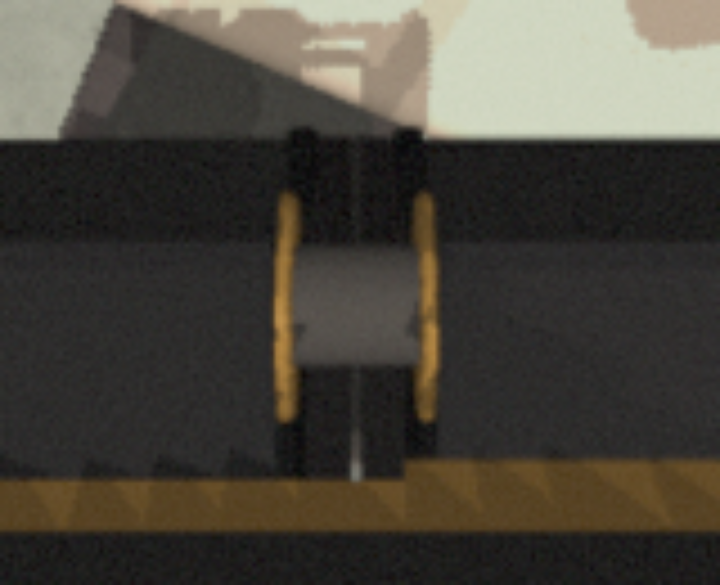

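The knob is still up at 0.240 m. Judging by wrist depth, the shut fingertips actually end about 12–18 mm behind the TCP, not 19 mm ahead of it, so they've barely reached the knob. I'll keep going down in small steps and watch the force.

```bash
python3 -m jog '0 0 0.003 0 0 0 0;0 0 0.006 0 0 0 0;0 0 0.009 0 0 0 0;0 0 0.009 0 0 0 0'
```

```text
time_s: 5.38
position: [0.4968, 0.1556, 0.2204]
tcp_rot: [[0.409, -0.913, 0.0], [-0.913, -0.409, -0.0], [0.0, -0.0, -1.0]]
force: [-1.1, -0.0, 4.9]
opening: 0.006
```

Contact shows as 4.9 N at TCP z 0.220, which agrees with the wrist depth. I expect the stop at about 0.190.

```bash
python3 -m jog '0 0 0.007 0 0 0 0;0 0 0.014 0 0 0 0;0 0 0.020 0 0 0 0;0 0 0.024 0 0 0 0;0 0 0.024 0 0 0 0'
python3 - <<'E'
from h import *
p,d=capture('scene');cv2.imwrite('pics/s5.png',cv2.resize(p[105:205,215:365,::-1],None,fx=5,fy=5,interpolation=cv2.INTER_CUBIC))
s,p,d,W=look('w5'); print([(v,W[v,318].round(4).tolist()) for v in range(200,250,5)])
E
```

```text
time_s: 6.0
position: [0.497, 0.1556, 0.1972]
tcp_rot: [[0.409, -0.913, 0.001], [-0.913, -0.409, -0.0], [0.0, -0.001, -1.0]]
force: [-2.1, -0.3, 10.6]
opening: 0.007
[(200, [0.5086, 0.1605, 0.157]), (205, [0.5175, 0.1643, 0.207]), (210, [0.5157, 0.1635, 0.2113]), (215, [0.5135, 0.1625, 0.2138]), (220, [0.5107, 0.1613, 0.2143]), (225, [0.5083, 0.1602, 0.2158]), (230, [0.5053, 0.1588, 0.2156]), (235, [0.5054, 0.1589, 0.2243]), (240, [0.5052, 0.1588, 0.2312]), (245, [0.5053, 0.1588, 0.2382])]
```

View pics/s5.png

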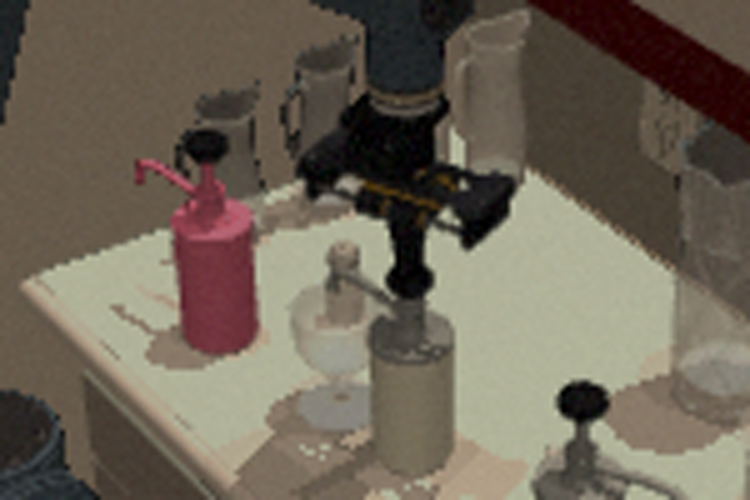

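The knob is visibly lower, with its top at 0.2155 m (about 25 mm down). The remaining travel comes next, until the force jumps at the stop.

```bash
python3 -m jog '0 0 0.003 0 0 0 0;0 0 0.005 0 0 0 0;0 0 0.006 0 0 0 0;0 0 0.006 0 0 0 0'
```

```text
time_s: 6.6
position: [0.497, 0.1556, 0.1919]
tcp_rot: [[0.409, -0.913, 0.001], [-0.913, -0.409, -0.0], [0.001, -0.001, -1.0]]
force: [-3.0, -0.6, 12.8]
opening: 0.006
```

```bash
python3 -m jog '0 0 0.001 0 0 0 0;0 0 0.002 0 0 0 0;0 0 0.002 0 0 0 0'
python3 - <<'E'
from h import *
s,p,d,W=look('w6'); print([(v,W[v,318].round(4).tolist()) for v in range(205,245,5)])
E
```

```text
time_s: 6.98
position: [0.4971, 0.1556, 0.1917]
tcp_rot: [[0.409, -0.913, 0.002], [-0.913, -0.409, -0.0], [0.001, -0.002, -1.0]]
force: [-6.1, -1.5, 23.7]
opening: 0.006
[(205, [0.5176, 0.1643, 0.2013]), (210, [0.5158, 0.1635, 0.2058]), (215, [0.5135, 0.1625, 0.208]), (220, [0.511, 0.1613, 0.2093]), (225, [0.5084, 0.1602, 0.2102]), (230, [0.5055, 0.1588, 0.2103]), (235, [0.5053, 0.1588, 0.218]), (240, [0.5054, 0.1588, 0.2259])]
```

The knob is on its stop: the force jumped to 23.7 N and the top is at 0.210 m. It has been held there for several rows, so I'll release and rise clear.

```bash
python3 -m jog '0 0 -0.01 0 0 0 0;0 0 -0.02 0 0 0 0;0 0 -0.03 0 0 0 0;0 0 -0.04 0 0 0 0;0 0 -0.07 0 0 0 0;0 0 -0.11 0 0 0 0;0 0 -0.15 0 0 0 0;0 0 -0.15 0 0 0 0'
python3 - <<'E'
from h import *
s,p,d,W=look('w7'); print(s['force'])
m=(W[...,2]>.2)&(W[...,2]<.26)&(np.hypot(W[...,0]-.497,W[...,1]-.154)<.02);print(m.sum(),np.median(W[m],0))
print([(np.round(r['centre'],3).tolist(),round(r['score'],2)) for r in spot_in('coupe','wrist')])
p,d=capture('scene');cv2.imwrite('pics/s7.png',cv2.resize(p[105:285,215:455,::-1],None,fx=3.3,fy=3.3))
E
```

```text
time_s: 8.02
position: [0.499, 0.1558, 0.3412]
tcp_rot: [[0.409, -0.913, 0.008], [-0.913, -0.409, 0.001], [0.002, -0.007, -1.0]]
force: [0.1, -0.2, -0.1]
opening: 0.001
[ 0.14418623 -0.23268751 -0.05225069]
1130 [0.49789178 0.15432187 0.2398016 ]
[([0.479, 0.268, 0.076], 0.73)]
```

View pics/s7.png

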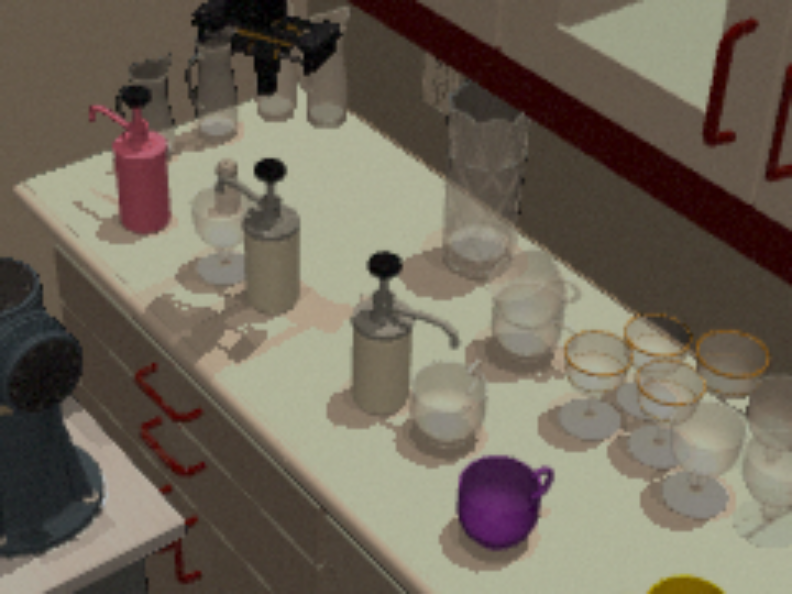

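The picture shows the coupe at (222,230) and the mug at (447,405) in the zoomed view, both where they were before the press. Both knobs are up and the gripper is clear.

```bash
python3 -c "
from rig import *
print(hand_in())"
```

```text
the job is handed in; nothing more can be done
None
```

I gave the coupe its full measure: I pressed its pump, with the knob at about (0.497, 0.154), down to the stop, let it come back up and handed the job in. The clock read about 8 s at that point, against the 32 s limit.

- **At the stop:** the knob top measured 0.210 m and the force jumped from 12.8 to 23.7 N. It was held there for well over 0.1 s.
- **After release:** the knob top is back at 0.240 m and the tool reads close to zero force. In the scene picture the coupe, the mug and the mug's pump look exactly as they did before the press, and the gripper is clear of everything.
- **What disagreed:** my first press, set by the stated 19 mm of finger ahead of the TCP, never reached the knob. Shut, the fingertips ended about 19 mm behind the TCP. I found this from the near-zero force and the depth pictures, then went further down in small steps, watching the force.
- **Cameras:** the top camera saw only the cabinets and was no use. The network's coupe positions differed by up to 24 mm between views. I put that down to different visible surfaces, and the before and after pictures show no movement.

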